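Mount the head bracket on the stage carriage, test it for rocking and pin it

TASK

Mount the blue cast bracket on the carriage of the linear stage: set it down without dropping it, deep foot on the low dark deck and heel on the raised shoulder, so that it stands level, square to the stage and with its hole over the carriage's hole, then let go of it. Press down firmly from above first on its toe, then on its heel, to feel that it does not rock. Then take the red-knobbed locking pin out of its rack and push it down through both holes until its collar lies on the bracket, and leave the jar, the screwdriver and the wooden case alone.

Things in the scene. Friction and masses are not known exactly. Their poses are not given: they have to be found in the camera images.
- stage: Linear stage fixed to the bench: aluminium base 300 x 110 mm, up to 50 mm high, a black 42 mm motor at its +x end (reaching x = +190 mm, 48 mm high). Origin: centre of its underside; x along the rails towards the motor, z up. It carries a fixed carriage, 210 x 100 mm, with two levels (see the deck and hole entries).
- stage_deck (a point): Middle of the carriage's low dark deck, its top 55 mm above the bench, stage x = -105 to -42 mm (this point at -73 mm). At x = -42 mm a straight upright step rises 16 mm to the aluminium shoulder, whose flat top, 71 mm above the bench, runs on to x = +105 mm. Both are 100 mm wide. Axes as the stage's.
- stage_hole (a point): Mouth of the carriage's vertical 14 mm hole, in the shoulder's top face at stage x = +52 mm, on the centre line; 41 mm deep. Axes as the stage's.
- bracket: Blue cast angle bracket, loose, 190 x 70 x 78 mm high, about 0.55 kg. Origin: mid-width, level with the deep foot's sole; x to the heel, z up. Seated: level, its x along the stage's x, origin 55 mm above the bench at stage x = -10 mm, y = 0; then the holes are in line and 3 mm is left between foot and step. On the bench it leans heel-down by 6.5 deg.
- bracket_foot (a point): Centre of the flat sole of the deep foot under the toe (bracket x = -60 mm, z = 0); the sole spans x = -85 to -35 mm, full width. Under the other end, the heel, a thin bright land at x = 75 to 105 mm has its face 16 mm higher (z = 16 mm). So it is level only with the foot on the low deck and the heel on the shoulder. Axes as the bracket's.
- bracket_grip (a point): Grip point: middle of the upright rib behind the face plate, at bracket x = 0, z = 56 mm, near the centre of mass. The rib runs along x, is 16 mm thick (y), its flat top at z = 78 mm spans x = -24 to +22 mm, then it slopes down to x = +44 mm. The face plate, 70 mm wide, as tall, stands at x = -41 to -24 mm. Axes as the bracket's.
- bracket_hole (a point): Centre of the upper mouth of the bracket's vertical 15 mm through-hole, in the top face of its 12 mm flange (bracket x = +62 mm, z = 30 mm). With the bracket seated it lies 14 mm above the carriage hole's mouth. Axes as the bracket's.
- bracket_toe (a point): Middle of the free flat top of the toe, the place to press it (flange top, bracket x = -64 mm, z = 30 mm; free area about 40 x 70 mm; the flange's end is at x = -85 mm).
- bracket_heel (a point): Middle of the flat top of the heel, beyond the hole, the place to press it (flange top, bracket x = +90 mm, z = 30 mm; free area about 30 x 70 mm; the flange's end is at x = +105 mm).
- rack: Aluminium pin rack fixed to the bench, 90 x 60 mm, 52 mm high, with two 15 mm through-holes at x = -22 mm (the pin stands in it) and x = +22 mm (empty). Origin: centre of its underside.
- pin_knob (a point): Grip point in the red knob (28 mm across, 28 mm high) of the loose locking pin, about 0.11 kg; on the axis, 12 mm below the knob's top. z along the pin, up. 28 mm below this point is the underside of a 26 mm collar, 5 mm thick; below it a 12 mm shank 46 mm long, its last 11 mm tapering to a 5 mm nose. At first it stands in the rack, collar on top.
- pin_collar (a point): Centre of the underside of the pin's collar, on its axis, 46 mm above the nose; it lies on the bracket's flange when the pin is home.
- jar: Amber jar with black cap, 56 mm across, 85 mm high; a bystander. Origin: centre of its underside.
- driver: Orange-handled screwdriver, 150 mm long, lying on the bench; a bystander.
- gauge_case: Wooden gauge case, 66 x 66 x 36 mm; a bystander. Origin: centre of its underside.
Not all that is in view belongs to the job. What is shaped like the part that bears pin_knob but orange or purple is not meant.

How it is judged:
By the outcome, as a careful person would: the job done as asked, in the order asked, and still so for the second after the job is handed in, with the robot touching nothing.
It also fails if it takes over 64 s, if anything falls off the work surface, if the arm or the gripper's body presses on something with over 40 N, if the wrist force passes 120 N, or if a joint passes its speed limit or range.

ROBOT

A 6-joint arm with a two-finger parallel gripper is mounted at the origin on the work surface. World frame = base frame: x ahead of the robot, y to its left, z up, the work surface at z = 0. Lengths are in m, angles in rad, forces in N, time in s.
With the tool pointing down it reaches from about 0.35 to 0.85 m from the base axis. Payload 8.1 kg.
Tool frame: the origin (TCP) lies at the centre of the arm's flange, where the gripper is bolted on; the fingertips stand 186 mm ahead of it and the grasp point (between the pads) lies 167 mm ahead of it; z points along the fingers, y is the line along which they close (so a half turn about z gives the same grasp; the last joint's range is limited). The gripper opens to 93 mm and grips with 3 to 60 N. Pads are 15 mm wide; open, the fingers measure 128 mm over their backs; the gripper's body (75 mm by 188 mm) begins 65 mm behind the grasp point.
Start: joints at [1.189, 0.13, 1.488, -0, 1.523, -0.085], TCP at [0.175, 0.574, 0.405] pointing down, gripper open.
Joint ranges: [-2.96, 2.96], [-0.89, 2.26], [0.02, 2.5], [-1.34, 4.48], [0, 2.73], [-2.66, 2.66]. Speed limits (rad/s): [2.39, 2.39, 2.79, 3.14, 3.14, 3.14].

INTERFACE

Orientations are given as a rotation vector (axis times angle).
In Python, from plant import read_state, read_camera, camera_params, robot gives the robot as it stands.
- The arm moves only by the tool carry_out, never from a script. Its argument "targets" is a list of rows, each an object of numbers: "hand": the opening in per cent of the stroke, from 0 (shut) to 100 (fully open); "x", "y", "z": the shift along the tool's x, y, z in m; "ax", "ay", "az": the turn, a rotation vector about the tool's x, y, z in rad. In form: [{"hand": .., "x": .., "y": .., "z": .., "ax": .., "ay": .., "az": ..}, ...]. A call has 1 to 8 rows; each row is the pose to reach, as a shift and turn from the pose commanded when the call began, along the tool's axes at that moment; what a row does not reach only later rows make up. A row lasts 1/8 s, in which the tool goes at most 62.5 mm and 10.7 degrees, less where a joint would pass 70% of its speed; a pose out of reach is approached as far as the arm can. A call with a gripper value outside its range is refused whole. The fingers move at their own pace and stop on an object; "newtons" is the grip in N (left out, the last holds). Time passes only in rows, so rows that repeat a pose let the fingers close. It gives the time, the measured TCP pose, the force, the opening and the grip force at its end, in the units of the state.
- read_state(): the state, without advancing time (a new reading comes with each control period).
- read_camera(name): name is "side" or "top"; returns (picture, depth): 400x640x3 uint8, blue, green, red; 400x640 float32, m along the optical axis (not along the pixel's ray), 0 where there is no reading.
- camera_params(name): a dict with "fx", "fy", "cx", "cy" (pixels), "position" and "rotation" of the camera in the world. Camera axes: x right, y up, looking along -z (the intrinsics and any distortion apply to the point x, -y, -z); pixel columns grow to the right and rows downward; lengths in m; the calibration is good to about 2 mm. A picture is of the moment at which its call begins. camera_params takes no time and is no camera call.
- robot.close_job(): hands the job in; it is judged then, once.
The state is a dict: "t": time; "q": joint angles; "dq": joint speeds; "joint_torque": joint torques, N m; "tool_pos": TCP position; "orientation": TCP orientation; "force": force on the tool from outside, world axes, zero at the start; "wrist_torque": the same for the moment, N m; "opening": finger opening in m; "gripper_force": force on a finger pad.
Only numpy, scipy, OpenCV 4.12 (cv2) and the standard library are available. Lean on these libraries where they do the work, as an engineer would, in place of code of your own. Each camera call takes 0.05 s, during which the arm holds its last target. There are 200 camera calls.

## Working session

There is one attempt and no reset: what is moved stays moved. The work goes in short steps, Python scripts to look and compute and a tool call to move; the robot and the scene stay as the last step left them, time stands still between calls to the robot, and variables do not carry over. Pictures are saved under pics/ and viewed, at most 10 in all, crops included, and the job is handed in when it is done.

Besides the shell and the picture viewer there is one more tool, called after ">>>" as name(argument=value, ...) on one line, values as JSON. carry_out: Moves the arm, as the interface text tells. Its arguments: {"type":"object","properties":{"targets":{"type":"array","items":{"type":"object","properties":{"hand":{"type":"number"},"x":{"type":"number"},"y":{"type":"number"},"z":{"type":"number"},"ax":{"type":"number"},"ay":{"type":"number"},"az":{"type":"number"}}}},"newtons":{"type":"number"}},"required":["targets"]}

```bash
ls; mkdir -p pics
python3 - <<'E'
from plant import *
import cv2,numpy as np
for n in("side","top"):
    im,d=read_camera(n);cv2.imwrite(f"pics/{n}0.png",im);np.savez(f"{n}0.npz",im=im,d=d);print(n,camera_params(n))
s=read_state();print(s)
E
```

```text
pics
side {'fx': 391.55209829001694, 'fy': 391.55209829001694, 'cx': 315.8934244745587, 'cy': 197.08208522171518, 'position': array([ 0.33370716, -0.65116435,  0.53591986]), 'rotation': array([ 0.94955429, -0.18325331, -0.32732035])}
top {'fx': 389.7876428728496, 'fy': 389.7876428728496, 'cx': 313.66203455524476, 'cy': 202.6123032218445, 'position': array([0.52814669, 0.00299644, 0.98043194]), 'rotation': array([ 0.02132409, -0.05844429, -1.58108367])}
{'t': 0.1, 'q': array([ 1.18861121e+00,  1.31104871e-01,  1.48914552e+00, -1.38385983e-05,
        1.52299280e+00, -8.54124383e-02]), 'dq': array([-0.00028606, -0.0007005 , -0.00271567, -0.00060748,  0.00034246,
       -0.00068171]), 'joint_torque': array([ 1.32939407e-03, -5.61336029e+01, -4.93098164e+01,  7.70643004e-02,
        2.91320012e-02, -3.99557268e-05]), 'tool_pos': array([0.17537615, 0.57359197, 0.40379425]), 'orientation': array([-4.64404851e-01, -3.10670374e+00,  2.52685532e-03]), 'force': array([-0.24927105,  1.05205333,  0.17285849]), 'wrist_torque': array([-0.00928031, -0.03369023,  0.01616407]), 'gripper_force': 0.0, 'opening': 0.09290068288531583}
```

View pics/top0.png

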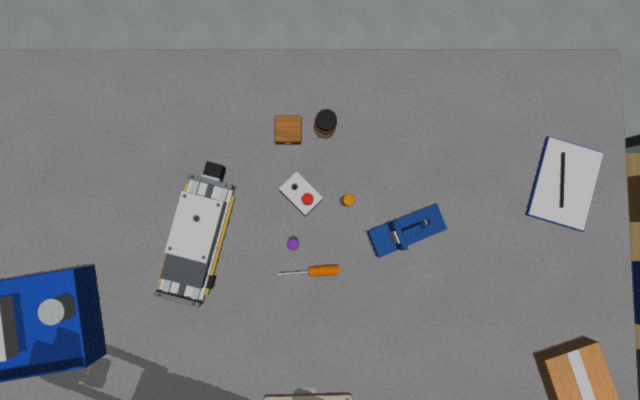

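View pics/side0.png

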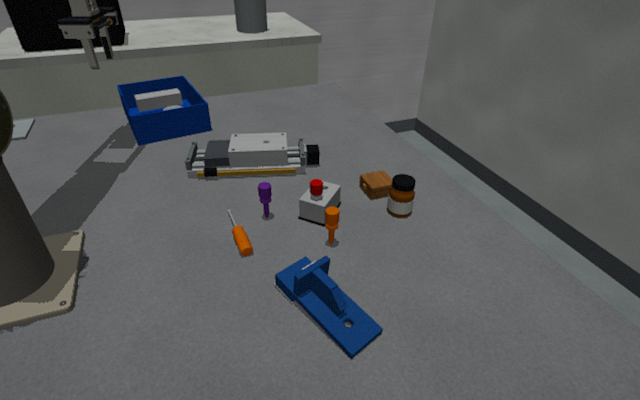

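Top view: stage at about (200,240) with the motor at the top (215,170). The rack is at (300,193) with the red pin at (307,199). The bracket is at (407,230) with its heel towards (440,215). The decoys are orange (348,200) and purple (293,243), the driver is at (310,271), and the case and jar are at the top. The side view agrees with this.

```bash
cat > h.py <<'E'
import numpy as np,cv2
from scipy.spatial.transform import Rotation as R
from plant import *
def cam(n):
    p=camera_params(n);return p,R.from_rotvec(p['rotation']).as_matrix()
def rays(n,uv):
    p,M=cam(n);uv=np.atleast_2d(uv).astype(float)
    d=np.c_[(uv[:,0]-p['cx'])/p['fx'],-(uv[:,1]-p['cy'])/p['fy'],-np.ones(len(uv))]
    return p['position'],d@M.T
def plane(n,uv,z):
    o,d=rays(n,uv);return o+d*((z-o[2])/d[:,2])[:,None]
def cloud(n,dep):
    v,u=np.mgrid[:400,:640];o,d=rays(n,np.c_[u.ravel(),v.ravel()])
    return (o+d*dep.reshape(-1,1)).reshape(400,640,3)
def pix(n,P):
    p,M=cam(n);c=(np.atleast_2d(P)-p['position'])@M
    return np.c_[p['cx']+p['fx']*c[:,0]/-c[:,2],p['cy']-p['fy']*c[:,1]/-c[:,2]]
def blob(m,lo=15):
    k,l,s,c=cv2.connectedComponentsWithStats(m.astype(np.uint8))
    return [(l==i,s[i],c[i]) for i in range(1,k) if s[i,4]>=lo]
E
python3 - <<'E'
from h import *
f=np.load('top0.npz');im,d=f['im'],f['d'];X=cloud('top',d);hsv=cv2.cvtColor(im,cv2.COLOR_BGR2HSV);H,S,V=cv2.split(hsv)
print('table z',np.percentile(X[250:330,350:500,2],[5,50,95]))
def rect(m,z,t):
    c=max(cv2.findContours(m.astype(np.uint8),0,2)[0],key=cv2.contourArea)[:,0]
    P=plane('top',c,z)[:,:2].astype(np.float32);r=cv2.minAreaRect(P);print(t,r,'n',m.sum())
roi=np.zeros((400,640),bool);roi[160:310,150:240]=1
z=X[...,2]
m=roi&(abs(z-.071)<.006)&(V>120);rect(m,.071,'shoulder')
print(' z',np.median(z[m]))
m2=roi&(abs(z-.055)<.006)&(V<110);print('deck',np.median(z[m2]),[ (b[1],b[2]) for b in blob(m2,60)]);rect(m2,.055,'deck')
dk=roi&(V<110)&(abs(z-.071)<.02)
for b in blob(dk,6):print('dark',b[1],b[2],plane('top',b[2],.071))
# red
r=(S>120)&((H<6)|(H>174))&(V>80)
for b in blob(r):print('red',b[1],b[2],X[b[0]].mean(0),np.median(X[b[0]][:,2]),plane('top',b[2],.052+.005+.023+12e-3))
b=(S>120)&(H>95)&(H<125);b[:,:340]=0;b[:,480:]=0
rect(b,.03,'bracket')
B=max(blob(b),key=lambda q:q[1][4]);print(B[1],B[2])
P=X[B[0]];print(np.percentile(P[:,2],[1,10,25,50,75,90,99]))
cv2.imwrite('pics/c1.png',cv2.hconcat([cv2.resize(im[160:310,150:250],None,fx=4,fy=4,interpolation=2),cv2.resize(im[185:285,355:455],(400,600)[::1] if 0 else (400,400),interpolation=2).repeat(1,0) if 0 else cv2.copyMakeBorder(cv2.resize(im[195:265,360:455],None,fx=4,fy=4,interpolation=2),0,320,0,0,0)]))
E
```

```text
table z [-0.00352248 -0.00059421  0.00251776]
shoulder ((0.5215972065925598, 0.2598169445991516), (0.10056497901678085, 0.14687609672546387), 74.65804290771484) n 2724
 z 0.07014851832377961
deck 0.053992542068463434 [(array([ 160,  254,   51,   35, 1070], dtype=int32), array([183.94579439, 270.57476636]))]
deck ((0.4296783208847046, 0.28381767868995667), (0.10009302943944931, 0.08201346546411514), 75.1573486328125) n 1230
dark [190 175   3   3   6] [191.33333333 176.        ] [[0.63910932 0.26538714 0.071     ]]
dark [210 202  15  51  62] [216.87096774 227.0483871 ] [[0.51980619 0.20612464 0.071     ]]
dark [194 216   3   6   8] [194.75 218.  ] [[0.5413124  0.25709075 0.071     ]]
dark [ 160  254   50   35 1025] [183.79804878 270.55219512] [[0.42086943 0.28160072 0.071     ]]
dark [157 293   3   4   7] [157.85714286 294.42857143] [[0.36747607 0.34021334 0.071     ]]
dark [192 303   3   3   8] [192.875 303.875] [[0.34482879 0.26055561 0.071     ]]
red [302 193  11  12 102] [307.09803922 198.5       ] [ 0.5827362  -0.00335586  0.09118393] 0.09114685410345985 [[ 0.58268426 -0.0033483   0.092     ]]
bracket ((0.5039087533950806, -0.2483108639717102), (0.07585529237985611, 0.18498565256595612), 20.959070205688477) n 1975
[ 368  204   79   53 1975] [406.96151899 229.80810127]
[0.01201732 0.01550292 0.01914218 0.02775657 0.03436911 0.07329233
 0.07823635]
```

View pics/c1.png

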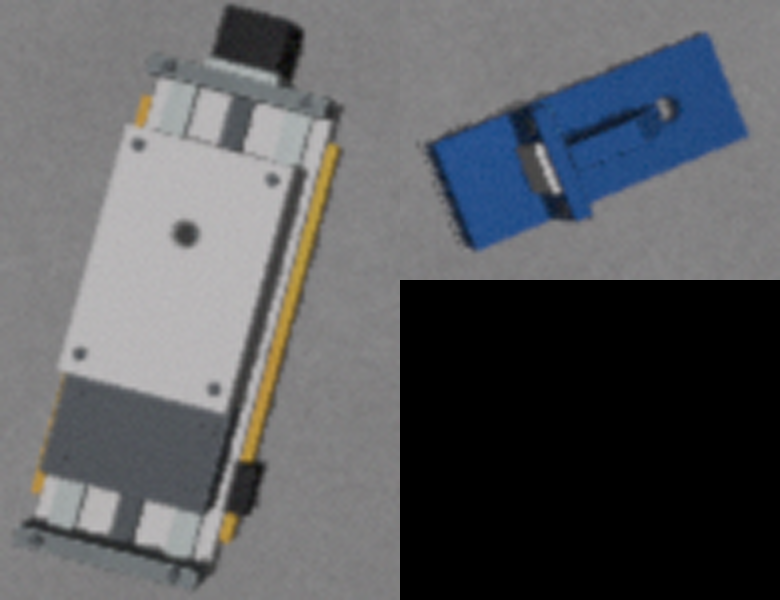

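The crop shows the carriage hole at about (196,218) in the full image, the dark deck below it, and the bracket hole at about (426,222). The shoulder rectangle measures 147 x 100 mm as it should. Next I'll refine both poses using the known lean and check them against the side camera.

```bash
cat >> h.py <<'E'
def frame(yaw,pitch=0): # bracket axes in world; pitch>0: +x end down
    return R.from_euler('ZY',[yaw,pitch]).as_matrix()
def tri(a,b):
    (o1,d1),(o2,d2)=rays('top',a),rays('side',b);d1=d1[0];d2=d2[0]
    s=np.linalg.lstsq(np.c_[d1,-d2],o2-o1,rcond=None)[0];p,q=o1+d1*s[0],o2+d2*s[1];return (p+q)/2,np.linalg.norm(p-q)
E
python3 - <<'E'
from h import *
f=np.load('top0.npz');im,d=f['im'],f['d'];g=np.load('side0.npz');im2,d2=g['im'],g['d']
X=cloud('top',d);X2=cloud('side',d2)
def ctr(img,c,rad,bright=False):
    G=cv2.cvtColor(img,cv2.COLOR_BGR2GRAY).astype(float);v,u=np.mgrid[:400,:640];m=np.hypot(u-c[0],v-c[1])<rad
    w=np.clip((np.median(G[m])-G)*(-1 if bright else 1)-12,0,None)*m
    return np.array([(u*w).sum(),(v*w).sum()])/w.sum()
a=ctr(im,(196.2,218.3),5);print('hole top',a,plane('top',a,.071))
# side
yaw=np.radians(-15.34);sh=np.array([.5216,.2598,.071])
p=pix('side',sh+.0205*np.array([np.cos(yaw),np.sin(yaw),0]))[0];print('pred side hole',p)
b=ctr(im2,p,4);print('hole side',b,plane('side',b,.071))
# shoulder from side depth: top face
m=(abs(X2[...,2]-.071)<.006)&(im2.min(2)>140)&(abs(X2[...,1]-.26)<.12)&(abs(X2[...,0]-.52)<.12)
B=max(blob(m),key=lambda q:q[1][4])[0];P=plane('side',np.argwhere(B)[:,::-1],.071)[:,:2].astype(np.float32);print('shoulder side',cv2.minAreaRect(P),B.sum())
# bracket
for n,I,XX,roi in(('top',im,X,(340,480,190,280)),('side',im2,X2,(260,400,240,360))):
    hsv=cv2.cvtColor(I,cv2.COLOR_BGR2HSV);bl=(hsv[...,1]>120)&(abs(hsv[...,0].astype(int)-110)<16)
    r=np.zeros((400,640),bool);r[roi[2]:roi[3],roi[0]:roi[1]]=1;bl&=r
    yaw=np.radians(-69.04);c=np.array([.504,-.248]);t=np.arctan2(16,140)
    for _ in range(4):
        F=frame(yaw,t); 
        O=np.r_[c,0.]; # c: world xy of bracket origin (bracket x=0,z=0); height:
        O[2]=-.035*-1*0+.0 + (0-(-.035))*-np.sin(t)
        L=(XX-O)@F; m=bl&(abs(L[...,2]-.03)<.005)&(abs(L[...,1])<.05)
        m=cv2.morphologyEx(m.astype(np.uint8),cv2.MORPH_OPEN,np.ones((3,3)))>0
        uv=np.argwhere(m)[:,::-1];o,dd=rays(n,uv);o2=(o-O)@F;dd=dd@F;P=o2+dd*((.03-o2[2])/dd[:,2])[:,None]
        rc=cv2.minAreaRect(P[:,:2].astype(np.float32));ang=np.radians(rc[2]);ang=(ang+np.pi/4)%(np.pi/2)-np.pi/4
        off=np.array([rc[0][0]-.010,rc[0][1]]);O=O+F@np.r_[off,0];c=O[:2];yaw+=ang
    print(n,'bracket',c,np.degrees(yaw),rc,m.sum())
    F=frame(yaw,t);O[2]=-.035*np.sin(t);h=O+F@[.062,0,.03];q=pix(n,h)[0]
    print(' pred hole',h,q,' rib top z',np.median(XX[bl&(XX[...,2]>.06)][:,2]))
    R_=bl&(XX[...,2]>.055);L=(XX-O)@F;print(' face/rib x,y range',np.percentile(L[R_],[2,98],0))
# pin
pp=[]
for n,I in(('top',im),('side',im2)):
    h=cv2.cvtColor(I,cv2.COLOR_BGR2HSV);r=(h[...,1]>120)&((h[...,0]<6)|(h[...,0]>174))&(h[...,2]>80)
    bb=max(blob(r),key=lambda q:q[1][4]);pp.append(bb[2]);print(n,bb[1],bb[2])
print('pin',tri(*pp),plane('top',pp[0],.092))
m=(abs(X[...,2]-.052)<.006)&(im.min(2)>120);m[:,:270]=0;m[:,330:]=0;m[:165]=0;m[225:]=0
P=plane('top',np.argwhere(m)[:,::-1],.052)[:,:2].astype(np.float32);print('rack',cv2.minAreaRect(P))
E
```

```text
hole top [196.0054757  218.08487337] [[0.54108402 0.25420243 0.071     ]]
pred side hole [265.85595465 141.09852247]
hole side [265.85833333 141.49166667] [[0.5408027  0.25219054 0.071     ]]
shoulder side ((0.5223034024238586, 0.26064661145210266), (0.09257220476865768, 0.14371275901794434), 74.55733489990234) 831
top bracket [ 0.50309352 -0.23763495] -69.40773681640624 ((0.010000243782997131, 0.0), (0.19049623608589172, 0.06944787502288818), 0.0) 1498
 pred hole [ 0.52595691 -0.29848699  0.01879196] [426.09413595 221.95289747]  rib top z 0.07437381273856974
 face/rib x,y range [[-0.03534459 -0.03083353  0.06201023]
 [ 0.03237526  0.03456062  0.08104206]]
side bracket [ 0.50165006 -0.24091902] -68.9969101799966 ((0.009998410940170288, 1.5497207641601562e-06), (0.19055640697479248, 0.0725058764219284), 1.333587078988785e-06) 2860
 pred hole [ 0.52494919 -0.30160555  0.01879196] [347.47719135 322.95528756]  rib top z 0.0726765641707749
 face/rib x,y range [[-0.03515085 -0.03353729  0.05858467]
 [ 0.03303795  0.03246525  0.07920705]]
top [302 193  11  12 102] [307.09803922 198.5       ]
side [310 179  13  11  87] [315.86206897 182.89655172]
pin (array([ 0.58302088, -0.00341898,  0.08880948]), np.float64(0.00029684420771512683)) [[ 0.58268426 -0.0033483   0.092     ]]
rack ((0.5991845726966858, 0.01258895918726921), (0.08799751847982407, 0.05918579921126366), 44.39812088012695)
```

```bash
cat >> h.py <<'E'
UX=np.array([np.cos(np.radians(-15.38)),np.sin(np.radians(-15.38)),0]);HOLE=np.array([.5411,.2541,.071])
def go(F,grasp):
    """tool shift/turn from present pose so tool x=-Fx,y=Fy,z=-Fz, grasp point at grasp"""
    s=read_state();R0=R.from_rotvec(s['orientation']);T=np.c_[-F[:,0],F[:,1],-F[:,2]]
    p=np.asarray(grasp)-.167*T[:,2];print('t',s['t'],'tcp',s['tool_pos'].round(4),'f',s['force'].round(1),'open',round(s['opening'],4),'gf',s['gripper_force'])
    print(' shift',R0.inv().apply(p-s['tool_pos']).round(4),'turn',(R0.inv()*R.from_matrix(T)).as_rotvec().round(4))
E
python3 - <<'E'
from h import *
F=frame(np.radians(-69.2),np.arctan2(16,140));O=np.array([.5025,-.239,-.004])
go(F,O+F@[0,0,.056]+[0,0,.13]);go(F,O+F@[0,0,.056])
E
```

```text
t 0.1 tcp [0.1754 0.5736 0.4038] f [-0.2  1.1  0.2] open 0.0929 gf 0.0
 shift [-0.566  -0.7013  0.0573] turn [-0.0534  0.1064  0.9099]
t 0.1 tcp [0.1754 0.5736 0.4038] f [-0.2  1.1  0.2] open 0.0929 gf 0.0
 shift [-0.566  -0.7011  0.1873] turn [-0.0534  0.1064  0.9099]
```

>>> carry_out(targets=[{"hand": 100,"x": -0.566,"y": -0.701,"z": 0.057,"ax": -0.053,"ay": 0.106,"az": 0.91},{"hand": 100,"x": -0.566,"y": -0.701,"z": 0.057,"ax": -0.053,"ay": 0.106,"az": 0.91},{"hand": 100,"x": -0.566,"y": -0.701,"z": 0.057,"ax": -0.053,"ay": 0.106,"az": 0.91},{"hand": 100,"x": -0.566,"y": -0.701,"z": 0.057,"ax": -0.053,"ay": 0.106,"az": 0.91},{"hand": 100,"x": -0.566,"y": -0.701,"z": 0.057,"ax": -0.053,"ay": 0.106,"az": 0.91},{"hand": 100,"x": -0.566,"y": -0.701,"z": 0.057,"ax": -0.053,"ay": 0.106,"az": 0.91},{"hand": 100,"x": -0.566,"y": -0.701,"z": 0.057,"ax": -0.053,"ay": 0.106,"az": 0.91},{"hand": 100,"x": -0.566,"y": -0.701,"z": 0.057,"ax": -0.053,"ay": 0.106,"az": 0.91}])

```text
t: 1.1
tool_pos: [0.3618, 0.1089, 0.373]
orientation: [-1.73, -2.508, -0.101]
force: [1.2, 0.5, 0.7]
opening: 0.093
gripper_force: 0.0
```

```bash
cat > b.py <<'E'
from h import *
F=frame(np.radians(-69.2),np.arctan2(16,140));O=np.array([.5025,-.239,-.004])
go(F,O+F@[0,0,.056]+[0,0,.13]);go(F,O+F@[0,0,.056])
E
python3 b.py
```

```text
t 1.1 tcp [0.3618 0.1089 0.373 ] f [1.2 0.5 0.7] open 0.093 gf 0.0
 shift [-0.4008  0.008  -0.0204] turn [ 0.0017 -0.0006  0.0002]
t 1.1 tcp [0.3618 0.1089 0.373 ] f [1.2 0.5 0.7] open 0.093 gf 0.0
 shift [-0.4156  0.0078  0.1087] turn [ 0.0017 -0.0006  0.0002]
```

>>> carry_out(targets=[{"hand": 100,"x": -0.395,"y": 0.008,"z": -0.02},{"hand": 100,"x": -0.395,"y": 0.008,"z": -0.02},{"hand": 100,"x": -0.395,"y": 0.008,"z": -0.02},{"hand": 100,"x": -0.395,"y": 0.008,"z": -0.02},{"hand": 100,"x": -0.395,"y": 0.008,"z": -0.02},{"hand": 100,"x": -0.395,"y": 0.008,"z": -0.02},{"hand": 100,"x": -0.395,"y": 0.008,"z": -0.02},{"hand": 100,"x": -0.395,"y": 0.008,"z": -0.02}])

```text
schema error: expected keys hand, x, y, z, ax, ay, az
```

```bash
python3 b.py
```

```text
t 1.1 tcp [0.3618 0.1089 0.373 ] f [1.2 0.5 0.7] open 0.093 gf 0.0
 shift [-0.4008  0.008  -0.0204] turn [ 0.0017 -0.0006  0.0002]
t 1.1 tcp [0.3618 0.1089 0.373 ] f [1.2 0.5 0.7] open 0.093 gf 0.0
 shift [-0.4156  0.0078  0.1087] turn [ 0.0017 -0.0006  0.0002]
```

>>> carry_out(targets=[{"hand": 100,"x": -0.395,"y": 0.008,"z": -0.02,"ax": 0,"ay": 0,"az": 0},{"hand": 100,"x": -0.395,"y": 0.008,"z": -0.02,"ax": 0,"ay": 0,"az": 0},{"hand": 100,"x": -0.395,"y": 0.008,"z": -0.02,"ax": 0,"ay": 0,"az": 0},{"hand": 100,"x": -0.395,"y": 0.008,"z": -0.02,"ax": 0,"ay": 0,"az": 0},{"hand": 100,"x": -0.395,"y": 0.008,"z": -0.02,"ax": 0,"ay": 0,"az": 0},{"hand": 100,"x": -0.395,"y": 0.008,"z": -0.02,"ax": 0,"ay": 0,"az": 0},{"hand": 100,"x": -0.395,"y": 0.008,"z": -0.02,"ax": 0,"ay": 0,"az": 0},{"hand": 100,"x": -0.395,"y": 0.008,"z": -0.02,"ax": 0,"ay": 0,"az": 0}])

```text
t: 2.1
tool_pos: [0.5092, -0.2566, 0.3468]
orientation: [-1.732, -2.504, -0.1]
force: [0.5, 0.6, 0.2]
opening: 0.0932
gripper_force: 0.0
```

```bash
python3 b.py
```

```text
t 2.1 tcp [ 0.5092 -0.2566  0.3468] f [0.5 0.6 0.2] open 0.0932 gf 0.0
 shift [-0.0064  0.     -0.0015] turn [ 0.     -0.0021 -0.0022]
t 2.1 tcp [ 0.5092 -0.2566  0.3468] f [0.5 0.6 0.2] open 0.0932 gf 0.0
 shift [-0.0214  0.      0.1276] turn [ 0.     -0.0021 -0.0022]
```

>>> carry_out(newtons=20, targets=[{"hand": 100,"x": -0.02,"y": 0,"z": 0.06,"ax": 0,"ay": 0,"az": 0},{"hand": 100,"x": -0.0215,"y": 0,"z": 0.11,"ax": 0,"ay": -0.002,"az": -0.002},{"hand": 100,"x": -0.0215,"y": 0,"z": 0.1275,"ax": 0,"ay": -0.002,"az": -0.002},{"hand": 60,"x": -0.0215,"y": 0,"z": 0.1275,"ax": 0,"ay": -0.002,"az": -0.002},{"hand": 30,"x": -0.0215,"y": 0,"z": 0.1275,"ax": 0,"ay": -0.002,"az": -0.002},{"hand": 0,"x": -0.0215,"y": 0,"z": 0.1275,"ax": 0,"ay": -0.002,"az": -0.002},{"hand": 0,"x": -0.0215,"y": 0,"z": 0.1275,"ax": 0,"ay": -0.002,"az": -0.002},{"hand": 0,"x": -0.0215,"y": 0,"z": 0.1275,"ax": 0,"ay": -0.002,"az": -0.002}])

```text
t: 3.1
tool_pos: [0.512, -0.2618, 0.2194]
orientation: [-1.729, -2.511, -0.099]
force: [0.4, -0.8, 0.1]
opening: 0.0476
gripper_force: 0.0
```

```bash
python3 b.py
```

```text
t 3.1 tcp [ 0.512  -0.2618  0.2194] f [ 0.4 -0.8  0.1] open 0.0476 gf 0.0
 shift [ 0.0137 -0.0006 -0.1274] turn [0.0015 0.0021 0.002 ]
t 3.1 tcp [ 0.512  -0.2618  0.2194] f [ 0.4 -0.8  0.1] open 0.0476 gf 0.0
 shift [-0.0008 -0.0008  0.0018] turn [0.0015 0.0021 0.002 ]
```

>>> carry_out(newtons=45, targets=[{"hand": 0,"x": 0,"y": 0,"z": 0.001,"ax": 0,"ay": 0,"az": 0},{"hand": 0,"x": 0,"y": 0,"z": 0.001,"ax": 0,"ay": 0,"az": 0},{"hand": 0,"x": 0,"y": 0,"z": 0.001,"ax": 0,"ay": 0,"az": 0},{"hand": 0,"x": 0,"y": 0,"z": 0.001,"ax": 0,"ay": 0,"az": 0},{"hand": 0,"x": 0,"y": 0,"z": 0.001,"ax": 0,"ay": 0,"az": 0},{"hand": 0,"x": 0,"y": 0,"z": 0.001,"ax": 0,"ay": 0,"az": 0}])

```text
t: 3.85
tool_pos: [0.5117, -0.2615, 0.2177]
orientation: [-1.728, -2.51, -0.099]
force: [0.7, 0.5, -0.2]
opening: 0.0157
gripper_force: 45.0
```

```bash
cat > c.py <<'E'
import sys
from h import *
F=frame(np.radians(-15.38));O=HOLE-.062*UX;O[2]=.055
h=float(sys.argv[1]);e=np.array([float(a) for a in sys.argv[2:4]] or [0,0])
go(F,O+F@[e[0],e[1],.056]+[0,0,h])
E
python3 c.py .12
```

```text
t 3.85 tcp [ 0.5117 -0.2615  0.2177] f [ 0.7  0.5 -0.2] open 0.0157 gf 44.999569058418274
 shift [ 0.5249  0.1616 -0.1219] turn [ 0.0536 -0.1037 -0.9364]
```

>>> carry_out(targets=[{"hand": 0,"x": 0,"y": 0,"z": -0.02,"ax": 0,"ay": 0,"az": 0},{"hand": 0,"x": 0,"y": 0,"z": -0.05,"ax": 0,"ay": 0,"az": 0},{"hand": 0,"x": 0,"y": 0,"z": -0.1,"ax": 0,"ay": 0,"az": 0},{"hand": 0,"x": 0,"y": 0,"z": -0.15,"ax": 0,"ay": 0,"az": 0},{"hand": 0,"x": 0,"y": 0,"z": -0.15,"ax": 0,"ay": 0,"az": 0}])

```text
t: 4.47
tool_pos: [0.5189, -0.2784, 0.3734]
orientation: [-1.734, -2.519, -0.099]
force: [0.9, -0.4, -5.1]
opening: 0.016
gripper_force: 45.0
```

```bash
python3 c.py .12
```

```text
t 4.475 tcp [ 0.5189 -0.2784  0.3734] f [ 0.9 -0.4 -5.1] open 0.016 gf 44.99827265739441
 shift [0.5259 0.1609 0.0313] turn [ 0.0553 -0.0928 -0.9365]
```

>>> carry_out(targets=[{"hand": 0,"x": 0.03,"y": 0.009,"z": 0,"ax": 0.006,"ay": -0.01,"az": -0.1},{"hand": 0,"x": 0.08,"y": 0.024,"z": 0,"ax": 0.014,"ay": -0.02,"az": -0.2},{"hand": 0,"x": 0.13,"y": 0.04,"z": 0,"ax": 0.02,"ay": -0.03,"az": -0.33},{"hand": 0,"x": 0.19,"y": 0.058,"z": 0.005,"ax": 0.027,"ay": -0.045,"az": -0.46},{"hand": 0,"x": 0.25,"y": 0.076,"z": 0.01,"ax": 0.034,"ay": -0.058,"az": -0.59},{"hand": 0,"x": 0.31,"y": 0.094,"z": 0.015,"ax": 0.041,"ay": -0.07,"az": -0.72},{"hand": 0,"x": 0.365,"y": 0.111,"z": 0.02,"ax": 0.048,"ay": -0.083,"az": -0.84},{"hand": 0,"x": 0.42,"y": 0.128,"z": 0.025,"ax": 0.055,"ay": -0.095,"az": -0.936}])

```text
t: 5.48
tool_pos: [0.486, 0.1627, 0.3876]
orientation: [-0.414, -3.105, -0.004]
force: [1.6, 0.9, -5.7]
opening: 0.0161
gripper_force: 45.0
```

```bash
python3 c.py .12
```

```text
t 5.475 tcp [0.486  0.1627 0.3876] f [ 1.6  0.9 -5.7] open 0.0161 gf 44.997655749320984
 shift [ 0.0329  0.1029 -0.01  ] turn [ 0.0012 -0.0098  0.0035]
```

>>> carry_out(targets=[{"hand": 0,"x": 0.018,"y": 0.05,"z": -0.005,"ax": 0.001,"ay": -0.005,"az": 0.003},{"hand": 0,"x": 0.03,"y": 0.09,"z": 0,"ax": 0.001,"ay": -0.01,"az": 0.003},{"hand": 0,"x": 0.032,"y": 0.1,"z": 0.02,"ax": 0.001,"ay": -0.01,"az": 0.003},{"hand": 0,"x": 0.032,"y": 0.1,"z": 0.04,"ax": 0.001,"ay": -0.01,"az": 0.003},{"hand": 0,"x": 0.032,"y": 0.1,"z": 0.05,"ax": 0.001,"ay": -0.01,"az": 0.003},{"hand": 0,"x": 0.032,"y": 0.1,"z": 0.05,"ax": 0.001,"ay": -0.01,"az": 0.003}])

```text
t: 6.22
tool_pos: [0.4823, 0.2646, 0.3381]
orientation: [-0.428, -3.112, 0.001]
force: [0.0, -0.4, -5.5]
opening: 0.0158
gripper_force: 45.0
```

```bash
python3 c.py .05
python3 - <<'E'
from h import *
for n,(x,y,X,Y) in(("top",(140,150,260,320)),("side",(160,70,340,200))):
    im,d=read_camera(n);np.savez(f"{n}1.npz",im=im,d=d)
    cv2.imwrite(f"pics/{n}1.png",cv2.resize(im[y:Y,x:X],None,fx=3.5 if n=='top' else 4,fy=3.5 if n=='top' else 4,interpolation=2))
E
```

```text
t 6.225 tcp [0.4823 0.2646 0.3381] f [ 0.  -0.4 -5.5] open 0.0158 gf 44.99830484390259
 shift [0.0026 0.0054 0.0101] turn [-0.0005 -0.0003 -0.0048]
```

View pics/side1.png

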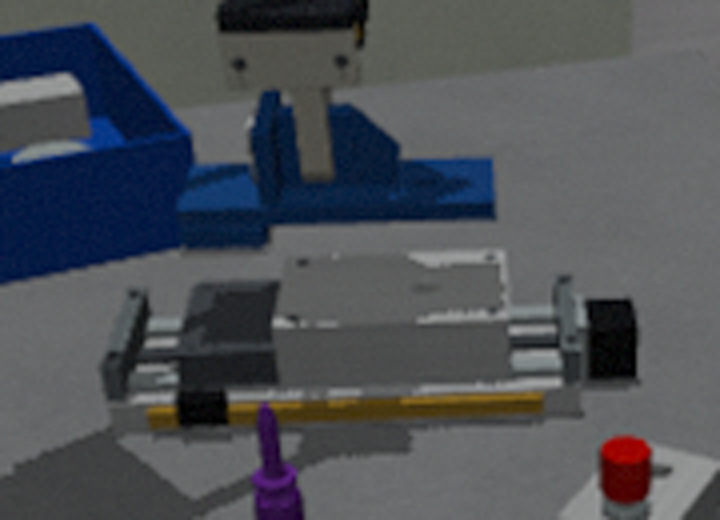

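View pics/top1.png

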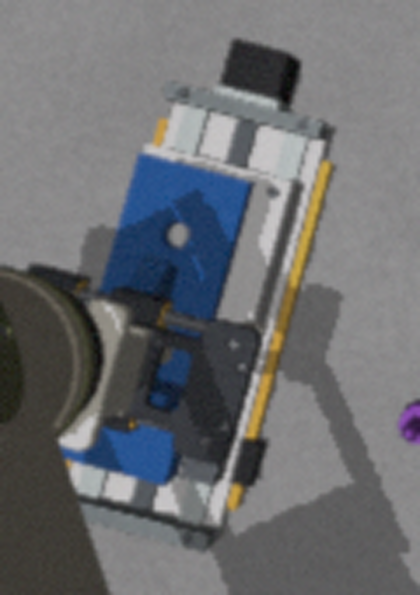

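Side view: the bracket hangs from the rib above the stage and looks roughly level, with its lower edge at crop rows 220–245. Top view: the heel flange is clear and its hole is at about (190.6,217) in the full image. Now I'll measure its pose in the hand.

Run:
```python
from h import *
s=read_state();T=R.from_rotvec(s['orientation']).as_matrix();F=np.c_[-T[:,0],T[:,1],-T[:,2]];O=s['tool_pos']+.167*T[:,2]-.056*F[:,2]
print('O',O,'yaw',np.degrees(np.arctan2(F[1,0],F[0,0])))
v,u=np.mgrid[:400,:640]
for n in('top','side'):
    f=np.load(n+'1.npz');im,d=f['im'],f['d'];X=cloud(n,d);L=(X-O)@F
    h=cv2.cvtColor(im,cv2.COLOR_BGR2HSV);bl=(h[...,1]>90)&(abs(h[...,0].astype(int)-110)<18)&(d>0)
    m=bl&(abs(L[...,2]-.03)<.007)&(abs(L[...,1])<.045)&(L[...,0]>.045)&(L[...,0]<.12)
    P=L[m];A=np.c_[P[:,0],P[:,1],np.ones(len(P))];k=np.linalg.lstsq(A,P[:,2],rcond=None)[0]
    print(n,m.sum(),'heel plane slope x,y',np.degrees(np.arctan(k[:2])),'z at .075',k@[.075,0,1])
    mt=bl&(abs(L[...,2]-.03)<.007)&(abs(L[...,1])<.045)&(L[...,0]<-.05)&(L[...,0]>-.1)
    print('  toe z',mt.sum(),np.median(L[mt],0),'heel med',np.median(P,0))
    uv=np.argwhere(m)[:,::-1];o,dd=rays(n,uv);o=(o-O)@F;dd=dd@F;Q=o+dd*((.03-o[2])/dd[:,2])[:,None]
    # edges: heel end x vs y ; sides y vs x
    e=[];
    yb=np.arange(-.028,.03,.004)
    for y in yb:
        q=Q[abs(Q[:,1]-y)<.002];e.append(q[:,0].max() if len(q) else np.nan)
    e=np.array(e);print('  heel end x',np.nanmedian(e),'slope deg',np.degrees(np.polyfit(yb[~np.isnan(e)],e[~np.isnan(e)],1)[0]))
    for sg in(1,-1):
        xb=np.arange(.05,.1,.004);e=[]
        for x in xb:
            q=Q[abs(Q[:,0]-x)<.002];e.append((sg*q[:,1]).max()*sg if len(q) else np.nan)
        e=np.array(e);g=~np.isnan(e);print('  side',sg,np.nanmedian(e),'deg',np.degrees(np.polyfit(xb[g],e[g],1)[0]))
    if n=='top':
        m=(np.hypot(u-190.6,v-217.1)<5)&(h[...,1]<90);c=[u[m].mean(),v[m].mean()]
        o,dd=rays(n,[c]);o=(o-O)@F;dd=dd@F;print('hole px',c,m.sum(),(o+dd*((.03-o[2])/dd[:,2])[:,None]))
```

```text
O [0.48366055 0.26543932 0.11726874] yaw -15.645192340461314
top 883 heel plane slope x,y [ 0.24880368 -0.3001376 ] z at .075 0.02668000063257353
  toe z 319 [-0.07182249 -0.0137069   0.02726363] heel med [ 0.07654975 -0.00218337  0.02670388]
  heel end x 0.10436231621541696 slope deg -0.901887582365911
  side 1 0.032083963915584296 deg -0.6178532785644238
  side -1 -0.037030136396656727 deg 0.27363230655984827
hole px [np.float64(190.38888888888889), np.float64(216.86111111111111)] 36 [[ 0.06247964 -0.00375989  0.03      ]]
side 313 heel plane slope x,y [-0.03684265  0.97467659] z at .075 0.02767991707971263
  toe z 199 [-0.06709506 -0.00785164  0.02823378] heel med [ 0.07584237 -0.00811917  0.0278522 ]
  heel end x 0.10311853451826349 slope deg 3.8990623714288137
  side 1 0.026024618519161713 deg -3.8747849226571898
  side -1 -0.04824694308740718 deg 2.789706738204679
```

Measured in the hand: the bracket is level to about 0.2°, x offset about 0, y offset about -1.5 mm and roughly 2 mm low. I'll descend to near contact with a +1.5 mm y correction.

```bash
python3 c.py .012 0 .0015
```

```text
t 6.325 tcp [0.483  0.2652 0.3403] f [ 0.1  0.2 -5.1] open 0.0158 gf 44.99827980995178
 shift [0.0032 0.0061 0.0503] turn [ 0.0019  0.0026 -0.0046]
```

>>> carry_out(targets=[{"hand": 0,"x": 0.003,"y": 0.006,"z": 0.02,"ax": 0,"ay": 0,"az": -0.004},{"hand": 0,"x": 0.003,"y": 0.006,"z": 0.04,"ax": 0,"ay": 0,"az": -0.004},{"hand": 0,"x": 0.003,"y": 0.006,"z": 0.05,"ax": 0,"ay": 0,"az": -0.004},{"hand": 0,"x": 0.003,"y": 0.006,"z": 0.05,"ax": 0,"ay": 0,"az": -0.004},{"hand": 0,"x": 0.003,"y": 0.006,"z": 0.05,"ax": 0,"ay": 0,"az": -0.004}])

```text
t: 6.95
tool_pos: [0.4817, 0.2727, 0.2903]
orientation: [0.419, 3.111, 0.003]
force: [-0.2, 0.3, -5.1]
opening: 0.0154
gripper_force: 45.0
```

```bash
cat > m.py <<'E'
# bracket flange as the top camera sees it, in the seat's frame (edges at flange-top height z)
from h import *
import sys
z=float(sys.argv[1]);F=frame(np.radians(-15.38));O=HOLE-.062*UX;O[2]=0
im,d=read_camera('top');L=(cloud('top',d)-O)@F;v,u=np.mgrid[:400,:640]
h=cv2.cvtColor(im,cv2.COLOR_BGR2HSV);bl=(h[...,1]>90)&(abs(h[...,0].astype(int)-110)<18)&(d>0)
m=bl&(abs(L[...,2]-z)<.007)&(abs(L[...,1])<.045)&(L[...,0]>.045)&(L[...,0]<.12)
mt=bl&(abs(L[...,2]-z)<.007)&(abs(L[...,1])<.045)&(L[...,0]<-.05)&(L[...,0]>-.1)
print('z heel',np.median(L[m][:,2]),'toe',np.median(L[mt][:,2]) if mt.any() else None)
o,dd=rays('top',np.argwhere(m)[:,::-1]);o=(o-O)@F;dd=dd@F;Q=o+dd*((z-o[2])/dd[:,2])[:,None]
rc=cv2.minAreaRect(Q[:,:2].astype(np.float32));print('rect',rc)
ed=lambda a,b,sg,r:(sg*np.array([(sg*Q[abs(Q[:,b]-t)<.002][:,a]).max() for t in r]))
r1=np.arange(-.026,.027,.004);r2=np.arange(.052,.098,.004)
E=ed(0,1,1,r1);S1=ed(1,0,1,r2);S2=ed(1,0,-1,r2)
print('end x',np.median(E),'sides',np.median(S1),np.median(S2),'mid',(np.median(S1)+np.median(S2))/2,'yaw',[np.degrees(np.polyfit(r,e,1)[0])*k for r,e,k in((r1,E,-1),(r2,S1,1),(r2,S2,1))])
hp=pix('top',O+F@[.062,0,z])[0];k=(np.hypot(u-hp[0],v-hp[1])<6)&((h[...,1]<90)|(h[...,2]<35));c=[u[k].mean(),v[k].mean()]
o,dd=rays('top',[c]);o=(o-O)@F;dd=dd@F;print('hole',c,k.sum(),o+dd*((z-o[2])/dd[:,2])[:,None])
E
python3 c.py 0 0 .0015; python3 m.py .095
```

```text
t 6.95 tcp [0.4817 0.2727 0.2903] f [-0.2  0.3 -5.1] open 0.0154 gf 44.9983012676239
 shift [-0.0002 -0.0007  0.0123] turn [0.002  0.0026 0.0008]
z heel 0.0965586669046905 toe 0.09616129793068995
rect ((0.07564646005630493, 0.002260163426399231), (0.06121004745364189, 0.07031778991222382), 0.2849131226539612)
end x 0.10530690614702429 sides 0.0364258760523993 -0.032390707078839745 mid 0.002017584486779779 yaw [np.float64(0.34263220439695447), np.float64(0.384271823888348), np.float64(0.5004546847207955)]
hole [np.float64(192.5), np.float64(217.0)] 34 [[0.06374266 0.00186114 0.095     ]]
```

>>> carry_out(targets=[{"hand": 0,"x": 0.0007,"y": -0.0017,"z": 0.004,"ax": 0.001,"ay": 0.001,"az": 0.006},{"hand": 0,"x": 0.0007,"y": -0.0017,"z": 0.007,"ax": 0.001,"ay": 0.001,"az": 0.006},{"hand": 0,"x": 0.0007,"y": -0.0017,"z": 0.009,"ax": 0.001,"ay": 0.001,"az": 0.006},{"hand": 0,"x": 0.0007,"y": -0.0017,"z": 0.009,"ax": 0.001,"ay": 0.001,"az": 0.006},{"hand": 0,"x": 0.0007,"y": -0.0017,"z": 0.009,"ax": 0.001,"ay": 0.001,"az": 0.006}])

```text
t: 7.62
tool_pos: [0.4804, 0.2712, 0.2809]
orientation: [0.428, 3.111, 0.001]
force: [0.2, 0.1, -6.3]
opening: 0.0156
gripper_force: 45.0
```

```bash
python3 c.py 0 0 0; python3 m.py .0885;python3 m.py .0885|tail -2
```

```text
t 7.625 tcp [0.4804 0.2712 0.2809] f [ 0.2  0.1 -6.3] open 0.0156 gf 44.99827980995178
 shift [-0.0011 -0.0004  0.0029] turn [ 0.0007  0.0012 -0.0052]
z heel 0.08706300274195389 toe 0.08713651865569377
rect ((0.07502534985542297, -0.0010304339230060577), (0.06951528787612915, 0.05992422252893448), 89.57743835449219)
end x 0.10418642868063072 sides 0.03302157144498638 -0.03507746606843752 mid -0.0010279473117255702 yaw [np.float64(-0.5873831467525017), np.float64(1.7095689080409568), np.float64(0.4641098961921993)]
hole [np.float64(194.6551724137931), np.float64(217.75862068965517)] 29 [[ 0.06293732 -0.00148728  0.0885    ]]
end x 0.10418642868063072 sides 0.033162934126787474 -0.03550210996578286 mid -0.001169587919497693 yaw [np.float64(-0.5873831467525017), np.float64(0.45076606147136444), np.float64(-0.6989091767284307)]
hole [np.float64(194.73333333333332), np.float64(217.7)] 30 [[ 0.06311035 -0.00162197  0.0885    ]]
```

>>> carry_out(targets=[{"hand": 0,"x": 0,"y": 0.0007,"z": 0.001,"ax": 0,"ay": 0.001,"az": -0.005},{"hand": 0,"x": 0,"y": 0.0007,"z": 0.002,"ax": 0,"ay": 0.001,"az": -0.005},{"hand": 0,"x": 0,"y": 0.0007,"z": 0.0025,"ax": 0,"ay": 0.001,"az": -0.005},{"hand": 0,"x": 0,"y": 0.0007,"z": 0.0025,"ax": 0,"ay": 0.001,"az": -0.005}])

```text
t: 8.22
tool_pos: [0.4805, 0.2719, 0.2782]
orientation: [0.421, 3.113, 0.001]
force: [0.2, 0.6, -4.9]
opening: 0.0154
gripper_force: 45.0
```

```bash
python3 c.py 0 0 0; python3 m.py .0855;python3 m.py .0855|tail -2
```

```text
t 8.225 tcp [0.4805 0.2719 0.2782] f [ 0.2  0.6 -4.9] open 0.0154 gf 44.99824583530426
 shift [-0.0012 -0.001   0.0002] turn [ 0.0005 -0.0001 -0.0002]
z heel 0.08427506031370469 toe 0.08450733584736025
rect ((0.07467007637023926, 0.00044742971658706665), (0.07087071985006332, 0.0596364364027977), 89.10002899169922)
end x 0.1037405398114722 sides 0.034242076800851645 -0.03430811823015212 mid -3.302071465023648e-05 yaw [np.float64(-0.8123598436483171), np.float64(1.000384335445124), np.float64(-0.801636483280163)]
hole [np.float64(194.40740740740742), np.float64(217.74074074074073)] 27 [[ 0.06265496 -0.00011314  0.0855    ]]
end x 0.1037405398114722 sides 0.03429290594190426 -0.03412555959114104 mid 8.36731753816114e-05 yaw [np.float64(-0.8123598436483171), np.float64(0.7646184296625168), np.float64(-0.6493056064292754)]
hole [np.float64(194.41379310344828), np.float64(217.9655172413793)] 29 [[ 0.06216562 -0.00026491  0.0855    ]]
```

>>> carry_out(targets=[{"hand": 0,"x": 0,"y": 0,"z": 0.0005,"ax": 0,"ay": 0,"az": 0},{"hand": 0,"x": 0,"y": 0,"z": 0.001,"ax": 0,"ay": 0,"az": 0},{"hand": 0,"x": 0,"y": 0,"z": 0.001,"ax": 0,"ay": 0,"az": 0}])

```text
t: 8.7
tool_pos: [0.4806, 0.2719, 0.278]
orientation: [0.421, 3.113, 0.001]
force: [-3.8, -2.4, 3.8]
opening: 0.0158
gripper_force: 45.0
```

>>> carry_out(targets=[{"hand": 0,"x": 0,"y": 0,"z": 0.0005,"ax": 0,"ay": 0,"az": 0},{"hand": 0,"x": 0,"y": 0,"z": 0.0007,"ax": 0,"ay": 0,"az": 0},{"hand": 0,"x": 0,"y": 0,"z": 0.0007,"ax": 0,"ay": 0,"az": 0}])

```text
t: 9.07
tool_pos: [0.4806, 0.2719, 0.278]
orientation: [0.42, 3.113, 0.001]
force: [-8.3, -3.8, 9.8]
opening: 0.0154
gripper_force: 45.0
```

```bash
python3 c.py 0 0 0; python3 m.py .0845;python3 -c "
from plant import *;s=read_state();print(s['force'],s['wrist_torque'])"
```

```text
t 9.075 tcp [0.4806 0.2719 0.278 ] f [-8.3 -3.8  9.8] open 0.0154 gf 45.001991987228394
 shift [-0.0011 -0.0011 -0.    ] turn [ 0.0008  0.0005 -0.0001]
z heel 0.08424351233858085 toe 0.08406548745317577
rect ((0.07496094703674316, 0.0008551441133022308), (0.07110436260700226, 0.060043659061193466), 89.96218872070312)
end x 0.10401650261383516 sides 0.034605599470119236 -0.03401140675416414 mid 0.0002970963579775471 yaw [np.float64(0.06807173317238913), np.float64(0.7654728168974787), np.float64(0.5578661517181726)]
hole [np.float64(194.63333333333333), np.float64(217.63333333333333)] 30 [[ 0.06296139 -0.00026802  0.0845    ]]
[-7.69062577 -3.65635805  9.224048  ] [-0.68278029  1.15436476 -0.01854531]
```

>>> carry_out(newtons=10, targets=[{"hand": 0,"x": 0,"y": 0,"z": 0.0,"ax": 0,"ay": 0,"az": 0},{"hand": 20,"x": 0,"y": 0,"z": 0.0,"ax": 0,"ay": 0,"az": 0},{"hand": 40,"x": 0,"y": 0,"z": 0.0,"ax": 0,"ay": 0,"az": 0},{"hand": 50,"x": 0,"y": 0,"z": 0,"ax": 0,"ay": 0,"az": 0},{"hand": 50,"x": 0,"y": 0,"z": 0,"ax": 0,"ay": 0,"az": 0}])

```text
t: 9.75
tool_pos: [0.4806, 0.2719, 0.2766]
orientation: [0.421, 3.113, 0.001]
force: [-1.4, 0.7, 0.1]
opening: 0.0439
gripper_force: 0.0
```

>>> carry_out(targets=[{"hand": 50,"x": 0,"y": 0,"z": -0.02,"ax": 0,"ay": 0,"az": 0},{"hand": 50,"x": 0,"y": 0,"z": -0.06,"ax": 0,"ay": 0,"az": 0},{"hand": 30,"x": -0.01,"y": 0,"z": -0.1,"ax": 0,"ay": 0,"az": 0},{"hand": 0,"x": -0.05,"y": 0,"z": -0.1,"ax": 0,"ay": 0,"az": 0},{"hand": 0,"x": -0.1,"y": 0,"z": -0.1,"ax": 0,"ay": 0,"az": 0},{"hand": 0,"x": -0.15,"y": 0,"z": -0.1,"ax": 0,"ay": 0,"az": 0},{"hand": 0,"x": -0.15,"y": 0,"z": -0.1,"ax": 0,"ay": 0,"az": 0}])

```text
t: 10.62
tool_pos: [0.6275, 0.2303, 0.3765]
orientation: [0.425, 3.113, -0.0]
force: [-0.1, 0.2, -0.5]
opening: 0.0023
gripper_force: 0.0
```

```bash
python3 - <<'E'
from h import *
a=[]
for n,(x,y,X,Y) in(("top",(150,160,245,310)),("side",(180,80,330,190))):
    im,d=read_camera(n);np.savez(f"{n}2.npz",im=im,d=d);a.append(cv2.resize(im[y:Y,x:X],None,fx=3,fy=3,interpolation=2))
h=450;a=[cv2.copyMakeBorder(i,0,h-i.shape[0],0,0,0) for i in a];cv2.imwrite('pics/m2.png',cv2.hconcat(a))
E
python3 m.py .0845
```

```text
z heel 0.08410142288698752 toe None
rect ((0.0749862864613533, 0.0007323510944843292), (0.07183501869440079, 0.059435803443193436), 89.48731231689453)
end x 0.10401650261383516 sides 0.02943964318522141 -0.03401140675416414 mid -0.0022858817844713664 yaw [np.float64(0.06807173317238913), np.float64(24.868976209073235), np.float64(0.7715052303226514)]
hole [np.float64(194.34615384615384), np.float64(217.65384615384616)] 26 [[0.06275071 0.00034866 0.0845    ]]
```

View pics/m2.png

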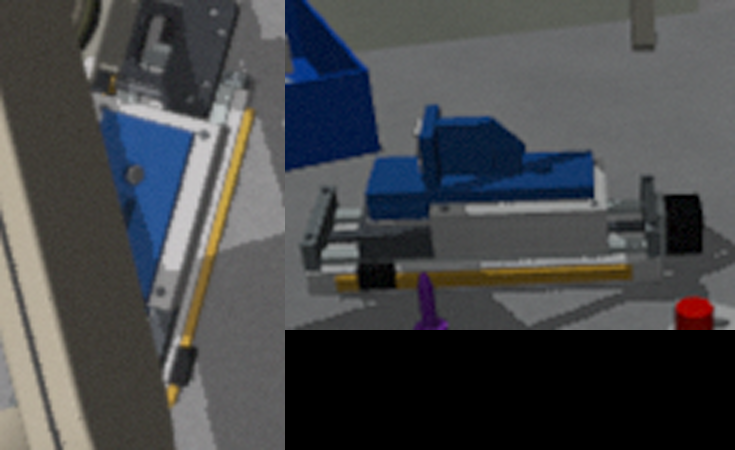

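Top: the hole sits at the predicted position, the heel end is square, and z matches. Side: the bracket stands level, with its foot on the deck and heel on the shoulder. Now the toe press.

```bash
cat > p.py <<'E'
import sys
from h import *
F=frame(np.radians(-15.38));O=HOLE-.062*UX;O[2]=.055
x,h=map(float,sys.argv[1:3]);go(F,O+F@[x,0,.030+.019+h])
E
python3 p.py -.066 .1; python3 p.py -.066 .01
```

```text
t 10.775 tcp [0.6248 0.2322 0.3776] f [ 0.3 -0.2 -0. ] open 0.0003 gf 0.0
 shift [ 0.2146 -0.0011  0.0065] turn [ 0.0011  0.0004 -0.0003]
t 10.775 tcp [0.6248 0.2322 0.3776] f [ 0.3 -0.2 -0. ] open 0.0003 gf 0.0
 shift [ 0.2146 -0.0012  0.0965] turn [ 0.0011  0.0004 -0.0003]
```

>>> carry_out(targets=[{"hand": 0,"x": 0.05,"y": 0,"z": 0,"ax": 0,"ay": 0,"az": 0},{"hand": 0,"x": 0.11,"y": 0,"z": 0,"ax": 0,"ay": 0,"az": 0},{"hand": 0,"x": 0.17,"y": 0,"z": 0,"ax": 0,"ay": 0,"az": 0},{"hand": 0,"x": 0.213,"y": 0,"z": 0.0,"ax": 0,"ay": 0,"az": 0},{"hand": 0,"x": 0.2145,"y": 0,"z": 0.03,"ax": 0,"ay": 0,"az": 0},{"hand": 0,"x": 0.2145,"y": 0,"z": 0.07,"ax": 0,"ay": 0,"az": 0},{"hand": 0,"x": 0.2145,"y": 0,"z": 0.096,"ax": 0,"ay": 0,"az": 0},{"hand": 0,"x": 0.2145,"y": 0,"z": 0.096,"ax": 0,"ay": 0,"az": 0}])

```text
t: 11.78
tool_pos: [0.4164, 0.2888, 0.2793]
orientation: [-0.418, -3.111, 0.002]
force: [-1.1, -0.2, 0.4]
opening: 0.001
gripper_force: 0.0
```

```bash
python3 p.py -.066 0
```

```text
t 11.775 tcp [0.4164 0.2888 0.2793] f [-1.1 -0.2  0.4] open 0.001 gf 0.0
 shift [-0.0014 -0.0004  0.0083] turn [-0.0016 -0.0024  0.001 ]
```

>>> carry_out(targets=[{"hand": 0,"x": 0,"y": 0,"z": 0.006,"ax": 0,"ay": 0,"az": 0},{"hand": 0,"x": 0,"y": 0,"z": 0.008,"ax": 0,"ay": 0,"az": 0},{"hand": 0,"x": 0,"y": 0,"z": 0.009,"ax": 0,"ay": 0,"az": 0},{"hand": 0,"x": 0,"y": 0,"z": 0.009,"ax": 0,"ay": 0,"az": 0}])

```text
t: 12.28
tool_pos: [0.4185, 0.289, 0.272]
orientation: [0.421, 3.113, 0.002]
force: [0.6, -0.0, 0.3]
opening: 0.0006
gripper_force: 0.0
```

>>> carry_out(targets=[{"hand": 0,"x": 0,"y": 0,"z": 0.001,"ax": 0,"ay": 0,"az": 0},{"hand": 0,"x": 0,"y": 0,"z": 0.002,"ax": 0,"ay": 0,"az": 0},{"hand": 0,"x": 0,"y": 0,"z": 0.002,"ax": 0,"ay": 0,"az": 0}])

```text
t: 12.65
tool_pos: [0.4186, 0.2891, 0.2714]
orientation: [0.421, 3.113, 0.001]
force: [-5.4, -3.8, 14.0]
opening: 0.0007
gripper_force: 7.1
```

>>> carry_out(targets=[{"hand": 0,"x": 0.0003,"y": -0.0003,"z": 0.0005,"ax": 0,"ay": 0,"az": 0},{"hand": 0,"x": 0.0006,"y": -0.0006,"z": 0.001,"ax": 0,"ay": 0,"az": 0},{"hand": 0,"x": 0.0006,"y": -0.0006,"z": 0.001,"ax": 0,"ay": 0,"az": 0},{"hand": 0,"x": 0.0006,"y": -0.0006,"z": 0.001,"ax": 0,"ay": 0,"az": 0}])

```text
t: 13.15
tool_pos: [0.4183, 0.2889, 0.2713]
orientation: [0.42, 3.111, 0.003]
force: [-5.9, -3.5, 19.1]
opening: 0.0007
gripper_force: 9.4
```

>>> carry_out(targets=[{"hand": 0,"x": 0.0003,"y": -0.0003,"z": 0.0007,"ax": 0,"ay": 0,"az": 0},{"hand": 0,"x": 0.0005,"y": -0.0005,"z": 0.0015,"ax": 0,"ay": 0,"az": 0},{"hand": 0,"x": 0.0005,"y": -0.0005,"z": 0.0015,"ax": 0,"ay": 0,"az": 0},{"hand": 0,"x": 0.0005,"y": -0.0005,"z": 0.0015,"ax": 0,"ay": 0,"az": 0}])

```text
t: 13.65
tool_pos: [0.4181, 0.2888, 0.2713]
orientation: [0.42, 3.11, 0.005]
force: [-9.7, -6.5, 27.7]
opening: 0.0007
gripper_force: 14.2
```

Toe pressed with 28 N and it did not give. Now the heel.

>>> carry_out(targets=[{"hand": 0,"x": 0.001,"y": 0,"z": -0.005,"ax": 0,"ay": 0,"az": 0},{"hand": 0,"x": 0.001,"y": 0,"z": -0.05,"ax": 0,"ay": 0,"az": 0},{"hand": 0,"x": 0,"y": 0,"z": -0.1,"ax": 0,"ay": 0,"az": 0},{"hand": 0,"x": -0.05,"y": 0,"z": -0.1,"ax": 0,"ay": 0,"az": 0},{"hand": 0,"x": -0.11,"y": 0,"z": -0.1,"ax": 0,"ay": 0,"az": 0},{"hand": 0,"x": -0.157,"y": 0,"z": -0.1,"ax": 0,"ay": 0,"az": 0},{"hand": 0,"x": -0.157,"y": 0,"z": -0.07,"ax": 0,"ay": 0,"az": 0},{"hand": 0,"x": -0.157,"y": 0,"z": -0.04,"ax": 0,"ay": 0,"az": 0}])

```text
t: 14.65
tool_pos: [0.5691, 0.246, 0.3061]
orientation: [0.423, 3.113, 0.001]
force: [-0.9, 0.1, 0.1]
opening: 0.0005
gripper_force: 0.0
```

```bash
python3 p.py .091 0.002
```

```text
t 14.65 tcp [0.5691 0.246  0.3061] f [-0.9  0.1  0.1] open 0.0005 gf 0.0
 shift [0.0001 0.0004 0.0331] turn [ 0.0007  0.0001 -0.0015]
```

>>> carry_out(targets=[{"hand": 0,"x": 0,"y": 0,"z": 0.02,"ax": 0,"ay": 0,"az": 0},{"hand": 0,"x": 0,"y": 0,"z": 0.028,"ax": 0,"ay": 0,"az": 0},{"hand": 0,"x": 0,"y": 0,"z": 0.03,"ax": 0,"ay": 0,"az": 0},{"hand": 0,"x": 0,"y": 0,"z": 0.03,"ax": 0,"ay": 0,"az": 0}])

```text
t: 15.15
tool_pos: [0.5687, 0.2468, 0.2783]
orientation: [0.42, 3.112, 0.002]
force: [-0.2, 1.6, -0.1]
opening: 0.0006
gripper_force: 0.0
```

```bash
python3 p.py .091 0
```

```text
t 15.15 tcp [0.5687 0.2468 0.2783] f [-0.2  1.6 -0.1] open 0.0006 gf 0.0
 shift [-0.0004 -0.0003  0.0073] turn [ 0.0016  0.0015 -0.    ]
```

>>> carry_out(targets=[{"hand": 0,"x": 0,"y": 0,"z": 0.005,"ax": 0,"ay": 0,"az": 0},{"hand": 0,"x": 0,"y": 0,"z": 0.007,"ax": 0,"ay": 0,"az": 0},{"hand": 0,"x": 0.0002,"y": -0.0002,"z": 0.008,"ax": 0,"ay": 0,"az": 0},{"hand": 0,"x": 0.0004,"y": -0.0004,"z": 0.0088,"ax": 0,"ay": 0,"az": 0},{"hand": 0,"x": 0.0004,"y": -0.0004,"z": 0.0088,"ax": 0,"ay": 0,"az": 0}])

```text
t: 15.78
tool_pos: [0.5684, 0.2465, 0.2713]
orientation: [0.42, 3.111, 0.003]
force: [-6.8, -1.6, 17.8]
opening: 0.0005
gripper_force: 8.3
```

>>> carry_out(targets=[{"hand": 0,"x": 0.0003,"y": -0.0001,"z": 0.0007,"ax": 0,"ay": 0,"az": 0},{"hand": 0,"x": 0.0006,"y": -0.0002,"z": 0.0014,"ax": 0,"ay": 0,"az": 0},{"hand": 0,"x": 0.0006,"y": -0.0002,"z": 0.0016,"ax": 0,"ay": 0,"az": 0},{"hand": 0,"x": 0.0006,"y": -0.0002,"z": 0.0016,"ax": 0,"ay": 0,"az": 0}])

```text
t: 16.27
tool_pos: [0.5681, 0.2465, 0.2713]
orientation: [0.42, 3.109, 0.003]
force: [-10.3, -3.3, 25.1]
opening: 0.0005
gripper_force: 12.5
```

>>> carry_out(targets=[{"hand": 0,"x": 0,"y": 0,"z": -0.006,"ax": 0,"ay": 0,"az": 0},{"hand": 0,"x": 0,"y": 0,"z": -0.05,"ax": 0,"ay": 0,"az": 0},{"hand": 0,"x": 0,"y": 0,"z": -0.1,"ax": 0,"ay": 0,"az": 0},{"hand": 20,"x": -0.02,"y": -0.06,"z": -0.1,"ax": 0,"ay": 0,"az": 0},{"hand": 40,"x": -0.04,"y": -0.12,"z": -0.1,"ax": 0,"ay": 0,"az": 0},{"hand": 65,"x": -0.06,"y": -0.18,"z": -0.1,"ax": 0,"ay": 0,"az": 0},{"hand": 65,"x": -0.075,"y": -0.225,"z": -0.1,"ax": 0,"ay": 0,"az": 0},{"hand": 65,"x": -0.08,"y": -0.236,"z": -0.1,"ax": 0,"ay": 0,"az": 0}])

```text
t: 17.27
tool_pos: [0.5816, -0.0055, 0.3666]
orientation: [0.426, 3.112, 0.0]
force: [0.7, 0.5, -0.2]
opening: 0.0457
gripper_force: 0.0
```

```bash
cat > k.py <<'E'
import sys
from h import *
x,y,z=map(float,sys.argv[1:4]);go(frame(np.radians(-15.38)),[x,y,z])
E
python3 k.py .5829 -.0034 .080; python3 m.py .0845; python3 m.py .0845|tail -2
python3 - <<'E'
from h import *
a=[]
for n,(x,y,X,Y) in(("top",(150,160,350,300)),("side",(180,80,360,220))):
    im,d=read_camera(n);np.savez(f"{n}3.npz",im=im,d=d);a.append(cv2.resize(im[y:Y,x:X],None,fx=2,fy=2,interpolation=2))
cv2.imwrite('pics/m3.png',cv2.hconcat(a))
E
```

```text
t 17.275 tcp [ 0.5816 -0.0055  0.3666] f [ 0.7  0.5 -0.2] open 0.0457 gf 0.0
 shift [-0.0007  0.0024  0.1196] turn [ 0.0001  0.0002 -0.0038]
z heel 0.08418621317444541 toe 0.0839619120003417
rect ((0.07503589987754822, 0.0008528828620910645), (0.059937987476587296, 0.07106982171535492), 0.00017584841407369822)
end x 0.10401650261383516 sides 0.03474762922097044 -0.03388931708910754 mid 0.0004291560659314478 yaw [np.float64(0.06807173317238913), np.float64(-0.09907727696885632), np.float64(0.0024917036221959784)]
hole [np.float64(194.40740740740742), np.float64(217.55555555555554)] 27 [[0.06300188 0.00027477 0.0845    ]]
end x 0.10401650261383516 sides 0.03474762922097044 -0.03413358663216903 mid 0.0003070212944007028 yaw [np.float64(0.06807173317238913), np.float64(-0.09907727696885632), np.float64(1.0408035465567194)]
hole [np.float64(194.40740740740742), np.float64(217.55555555555554)] 27 [[0.06300188 0.00027477 0.0845    ]]
```

View pics/m3.png

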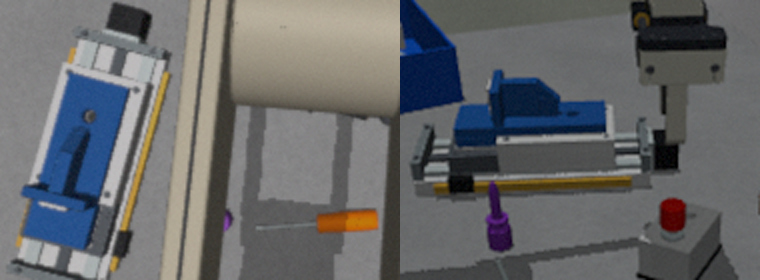

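The bracket is seated and square (yaw 0, offset under 0.5 mm). The gripper is above the pin. Descending to grip the red knob.

>>> carry_out(newtons=25, targets=[{"hand": 65,"x": -0.0005,"y": 0.0024,"z": 0.04,"ax": 0,"ay": 0,"az": -0.003},{"hand": 65,"x": -0.0005,"y": 0.0024,"z": 0.09,"ax": 0,"ay": 0,"az": -0.003},{"hand": 65,"x": -0.0005,"y": 0.0024,"z": 0.119,"ax": 0,"ay": 0,"az": -0.003},{"hand": 65,"x": -0.0005,"y": 0.0024,"z": 0.119,"ax": 0,"ay": 0,"az": -0.003}])

```text
t: 17.98
tool_pos: [0.5813, 0.0016, 0.2445]
orientation: [-0.412, -3.108, -0.001]
force: [0.0, -1.2, 0.2]
opening: 0.0609
gripper_force: 0.0
```

```bash
python3 k.py .5829 -.0034 .080
```

```text
t 17.975 tcp [0.5813 0.0016 0.2445] f [ 0.  -1.2  0.2] open 0.0609 gf 0.0
 shift [-0.0028 -0.0044 -0.0025] turn [-0.0001 -0.006   0.005 ]
```

>>> carry_out(newtons=25, targets=[{"hand": 65,"x": -0.0025,"y": -0.004,"z": -0.002,"ax": 0,"ay": -0.003,"az": 0.005},{"hand": 65,"x": -0.0025,"y": -0.004,"z": -0.002,"ax": 0,"ay": -0.003,"az": 0.005},{"hand": 65,"x": -0.0025,"y": -0.004,"z": -0.002,"ax": 0,"ay": -0.003,"az": 0.005}])

```text
t: 18.35
tool_pos: [0.5849, -0.0049, 0.2513]
orientation: [0.423, 3.107, 0.001]
force: [0.7, -0.1, 0.3]
opening: 0.0605
gripper_force: 0.0
```

```bash
python3 k.py .5829 -.0034 .080
```

```text
t 18.35 tcp [ 0.5849 -0.0049  0.2513] f [ 0.7 -0.1  0.3] open 0.0605 gf 0.0
 shift [0.0023 0.0009 0.0043] turn [ 0.0012  0.0057 -0.0023]
```

>>> carry_out(targets=[{"hand": 65,"x": 0,"y": 0,"z": 0,"ax": 0,"ay": 0,"az": 0},{"hand": 65,"x": 0,"y": 0,"z": 0,"ax": 0,"ay": 0,"az": 0},{"hand": 65,"x": 0,"y": 0,"z": 0,"ax": 0,"ay": 0,"az": 0},{"hand": 65,"x": 0,"y": 0,"z": 0,"ax": 0,"ay": 0,"az": 0}])

```text
t: 18.85
tool_pos: [0.5842, -0.0049, 0.2495]
orientation: [0.423, 3.11, 0.0]
force: [0.2, -0.5, 0.6]
opening: 0.0606
gripper_force: 0.0
```

```bash
python3 k.py .5829 -.0034 .080
```

```text
t 18.85 tcp [ 0.5842 -0.0049  0.2495] f [ 0.2 -0.5  0.6] open 0.0606 gf 0.0
 shift [0.0016 0.0011 0.0025] turn [ 0.0006  0.0029 -0.0023]
```

>>> carry_out(newtons=30, targets=[{"hand": 65,"x": 0.0015,"y": 0.001,"z": 0.0025,"ax": 0.0005,"ay": 0.003,"az": -0.002},{"hand": 40,"x": 0.0015,"y": 0.001,"z": 0.0025,"ax": 0.0005,"ay": 0.003,"az": -0.002},{"hand": 20,"x": 0.0015,"y": 0.001,"z": 0.0025,"ax": 0.0005,"ay": 0.003,"az": -0.002},{"hand": 0,"x": 0.0015,"y": 0.001,"z": 0.0025,"ax": 0.0005,"ay": 0.003,"az": -0.002},{"hand": 0,"x": 0.0015,"y": 0.001,"z": 0.0025,"ax": 0.0005,"ay": 0.003,"az": -0.002},{"hand": 0,"x": 0.0015,"y": 0.001,"z": 0.0025,"ax": 0.0005,"ay": 0.003,"az": -0.002},{"hand": 0,"x": 0.0015,"y": 0.001,"z": 0.0025,"ax": 0.0005,"ay": 0.003,"az": -0.002}])

```text
t: 19.73
tool_pos: [0.5831, -0.0035, 0.2472]
orientation: [0.421, 3.113, 0.0]
force: [0.3, 0.9, 0.1]
opening: 0.0274
gripper_force: 30.0
```

```bash
python3 k.py .5829 -.0034 .080
```

```text
t 19.725 tcp [ 0.5831 -0.0035  0.2472] f [0.3 0.9 0.1] open 0.0274 gf 30.000156462192535
 shift [0.0002 0.0001 0.0002] turn [ 0.0002  0.0002 -0.0003]
```

>>> carry_out(targets=[{"hand": 0,"x": 0,"y": 0,"z": -0.02,"ax": 0,"ay": 0,"az": 0},{"hand": 0,"x": 0,"y": 0,"z": -0.05,"ax": 0,"ay": 0,"az": 0},{"hand": 0,"x": 0,"y": 0,"z": -0.1,"ax": 0,"ay": 0,"az": 0},{"hand": 0,"x": 0,"y": 0,"z": -0.135,"ax": 0,"ay": 0,"az": 0},{"hand": 0,"x": 0,"y": 0,"z": -0.135,"ax": 0,"ay": 0,"az": 0}])

```text
t: 20.35
tool_pos: [0.584, -0.0036, 0.3877]
orientation: [0.419, 3.105, 0.001]
force: [0.5, 0.1, -2.0]
opening: 0.0272
gripper_force: 30.0
```

```bash
python3 k.py .5414 .2552 .18
```

```text
t 20.35 tcp [ 0.584  -0.0036  0.3877] f [ 0.5  0.1 -2. ] open 0.0272 gf 29.999756813049316
 shift [0.1101 0.2381 0.0402] turn [ 0.0015  0.0081 -0.0001]
```

>>> carry_out(targets=[{"hand": 0,"x": 0.02,"y": 0.043,"z": 0,"ax": 0,"ay": 0,"az": 0},{"hand": 0,"x": 0.044,"y": 0.095,"z": 0,"ax": 0,"ay": 0,"az": 0},{"hand": 0,"x": 0.066,"y": 0.143,"z": 0,"ax": 0,"ay": 0,"az": 0},{"hand": 0,"x": 0.088,"y": 0.19,"z": 0,"ax": 0,"ay": 0,"az": 0},{"hand": 0,"x": 0.103,"y": 0.223,"z": 0.01,"ax": 0,"ay": 0,"az": 0},{"hand": 0,"x": 0.109,"y": 0.238,"z": 0.025,"ax": 0,"ay": 0,"az": 0},{"hand": 0,"x": 0.109,"y": 0.238,"z": 0.035,"ax": 0,"ay": 0,"az": 0},{"hand": 0,"x": 0.109,"y": 0.238,"z": 0.035,"ax": 0,"ay": 0,"az": 0}])

```text
t: 21.35
tool_pos: [0.5409, 0.2535, 0.3452]
orientation: [-0.422, -3.11, 0.003]
force: [0.5, 0.6, -0.5]
opening: 0.0276
gripper_force: 30.0
```

>>> carry_out(targets=[{"hand": 0,"x": 0,"y": 0,"z": 0.006,"ax": 0,"ay": 0,"az": 0},{"hand": 0,"x": 0,"y": 0,"z": 0.006,"ax": 0,"ay": 0,"az": 0},{"hand": 0,"x": 0,"y": 0,"z": 0.006,"ax": 0,"ay": 0,"az": 0},{"hand": 0,"x": 0,"y": 0,"z": 0.006,"ax": 0,"ay": 0,"az": 0}])

```text
t: 21.85
tool_pos: [0.5413, 0.2547, 0.3415]
orientation: [0.421, 3.113, 0.001]
force: [0.6, -0.1, -2.0]
opening: 0.0275
gripper_force: 30.0
```

```bash
python3 k.py .5414 .2552 .17;  python3 - <<'E'
from h import *
s=read_state();im,d=read_camera('side');np.savez("side4.npz",im=im,d=d)
T=R.from_rotvec(s['orientation']).as_matrix();g=s['tool_pos']+.167*T[:,2]
print('pred px knob,collar,nose',pix('side',[g,g+.028*T[:,2],g+.074*T[:,2]]).round(1).tolist())
F=frame(np.radians(-15.38));H=HOLE+[0,0,.014]
print('pred px hole',pix('side',H).round(1),'+1.1y',pix('side',H+F@[0,.0011,0]).round(1))
x,y,X,Y=225,65,305,165
cv2.imwrite('pics/s4.png',cv2.resize(im[y:Y,x:X],None,fx=6,fy=6,interpolation=2))
g=np.load('side3.npz')['im'];h=cv2.cvtColor(g,cv2.COLOR_BGR2GRAY);print(h[130:142,258:276])
E
```

```text
t 21.85 tcp [0.5413 0.2547 0.3415] f [ 0.6 -0.1 -2. ] open 0.0275 gf 29.999832808971405
 shift [0.     0.0005 0.0045] turn [ 0.0005  0.0006 -0.0005]
pred px knob,collar,nose [[263.2, 103.0], [263.9, 113.7], [265.1, 130.6]]
pred px hole [[265.4 136.3]] +1.1y [[265.4 136.1]]
[[28 32 83 96 95 94 93 90 93 92 91 91 94 93 87 82 81 82]
 [22 36 53 61 60 57 50 48 51 48 50 50 48 49 48 52 46 50]
 [28 45 49 50 49 50 54 54 53 56 50 52 50 49 49 53 52 52]
 [23 39 52 55 50 50 51 50 56 52 50 50 54 51 53 51 52 54]
 [25 43 55 54 53 52 52 47 56 50 51 50 53 53 52 53 54 51]
 [26 37 46 53 50 49 44 44 43 43 48 48 51 54 52 51 51 51]
 [24 27 34 46 46 44 28 31 26 27 33 38 51 52 52 52 53 52]
 [31 41 41 49 50 37 27 28 31 33 37 49 54 55 59 52 51 53]
 [43 52 56 52 52 50 41 45 42 48 50 53 54 50 52 52 51 52]
 [53 51 54 52 55 53 53 52 54 55 53 49 54 50 53 53 55 51]
 [53 53 48 50 53 50 51 53 55 54 52 50 52 53 52 52 55 50]
 [53 52 53 51 51 55 52 53 53 48 50 52 53 52 53 51 52 53]]
```

View pics/s4.png

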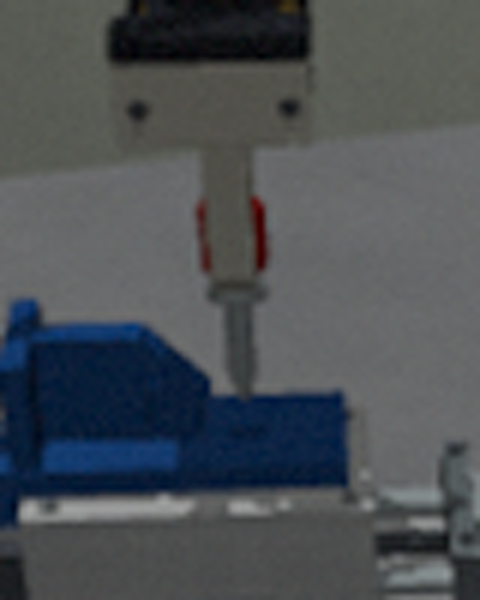

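Side view: the pin hangs straight, with its nose at about (265.5,130.5). The bracket hole was seen at (266,136.4), so I'll nudge 0.6 mm and insert in stages.

>>> carry_out(targets=[{"hand": 0,"x": -0.0006,"y": 0,"z": 0.01,"ax": 0,"ay": 0,"az": 0},{"hand": 0,"x": -0.0006,"y": 0,"z": 0.018,"ax": 0,"ay": 0,"az": 0},{"hand": 0,"x": -0.0006,"y": 0,"z": 0.024,"ax": 0,"ay": 0,"az": 0},{"hand": 0,"x": -0.0006,"y": 0,"z": 0.026,"ax": 0,"ay": 0,"az": 0},{"hand": 0,"x": -0.0006,"y": 0,"z": 0.026,"ax": 0,"ay": 0,"az": 0},{"hand": 0,"x": -0.0006,"y": 0,"z": 0.026,"ax": 0,"ay": 0,"az": 0}])

```text
t: 22.65
tool_pos: [0.5418, 0.2548, 0.3155]
orientation: [0.421, 3.113, 0.001]
force: [-0.5, -0.8, -1.1]
opening: 0.0277
gripper_force: 30.0
```

```bash
python3 k.py .5419 .2546 .113
```

```text
t 22.65 tcp [0.5418 0.2548 0.3155] f [-0.5 -0.8 -1.1] open 0.0277 gf 29.99969869852066
 shift [-0.0001 -0.0002  0.0355] turn [ 0.0005  0.0006 -0.0002]
```

>>> carry_out(targets=[{"hand": 0,"x": 0,"y": 0,"z": 0.004,"ax": 0,"ay": 0,"az": 0},{"hand": 0,"x": 0,"y": 0,"z": 0.008,"ax": 0,"ay": 0,"az": 0},{"hand": 0,"x": 0,"y": 0,"z": 0.012,"ax": 0,"ay": 0,"az": 0},{"hand": 0,"x": 0,"y": 0,"z": 0.016,"ax": 0,"ay": 0,"az": 0},{"hand": 0,"x": 0,"y": 0,"z": 0.016,"ax": 0,"ay": 0,"az": 0},{"hand": 0,"x": 0,"y": 0,"z": 0.016,"ax": 0,"ay": 0,"az": 0}])

```text
t: 23.4
tool_pos: [0.5417, 0.2547, 0.2992]
orientation: [0.421, 3.113, 0.0]
force: [-0.2, -0.5, -1.5]
opening: 0.0272
gripper_force: 30.0
```

Running freely. Going on to 1.5 mm short of the collar seat.

>>> carry_out(targets=[{"hand": 0,"x": 0,"y": 0,"z": 0.005,"ax": 0,"ay": 0,"az": 0},{"hand": 0,"x": 0,"y": 0,"z": 0.01,"ax": 0,"ay": 0,"az": 0},{"hand": 0,"x": 0,"y": 0,"z": 0.015,"ax": 0,"ay": 0,"az": 0},{"hand": 0,"x": 0,"y": 0,"z": 0.0175,"ax": 0,"ay": 0,"az": 0},{"hand": 0,"x": 0,"y": 0,"z": 0.0175,"ax": 0,"ay": 0,"az": 0},{"hand": 0,"x": 0,"y": 0,"z": 0.0175,"ax": 0,"ay": 0,"az": 0}])

```text
t: 24.15
tool_pos: [0.5418, 0.2548, 0.2818]
orientation: [0.421, 3.113, 0.0]
force: [0.6, 0.3, -0.8]
opening: 0.0275
gripper_force: 30.0
```

>>> carry_out(targets=[{"hand": 0,"x": 0,"y": 0,"z": 0.001,"ax": 0,"ay": 0,"az": 0},{"hand": 0,"x": 0,"y": 0,"z": 0.002,"ax": 0,"ay": 0,"az": 0},{"hand": 0,"x": 0,"y": 0,"z": 0.0025,"ax": 0,"ay": 0,"az": 0},{"hand": 0,"x": 0,"y": 0,"z": 0.0025,"ax": 0,"ay": 0,"az": 0}])

```text
t: 24.65
tool_pos: [0.5418, 0.2548, 0.2801]
orientation: [0.421, 3.113, 0.001]
force: [-2.5, -0.9, 5.7]
opening: 0.0277
gripper_force: 30.0
```

>>> carry_out(targets=[{"hand": 0,"x": 0,"y": 0,"z": 0.0008,"ax": 0,"ay": 0,"az": 0},{"hand": 0,"x": 0,"y": 0,"z": 0.0008,"ax": 0,"ay": 0,"az": 0},{"hand": 0,"x": 0,"y": 0,"z": 0,"ax": 0,"ay": 0,"az": 0},{"hand": 50,"x": 0,"y": 0,"z": 0,"ax": 0,"ay": 0,"az": 0},{"hand": 60,"x": 0,"y": 0,"z": 0,"ax": 0,"ay": 0,"az": 0},{"hand": 60,"x": 0,"y": 0,"z": 0,"ax": 0,"ay": 0,"az": 0},{"hand": 60,"x": 0,"y": 0,"z": 0,"ax": 0,"ay": 0,"az": 0}])

```text
t: 25.52
tool_pos: [0.5417, 0.2547, 0.2789]
orientation: [-0.421, -3.113, -0.0]
force: [-0.9, 0.4, 0.2]
opening: 0.0553
gripper_force: 0.0
```

>>> carry_out(targets=[{"hand": 60,"x": 0,"y": 0,"z": -0.03,"ax": 0,"ay": 0,"az": 0},{"hand": 60,"x": 0,"y": 0,"z": -0.08,"ax": 0,"ay": 0,"az": 0},{"hand": 60,"x": 0,"y": 0,"z": -0.12,"ax": 0,"ay": 0,"az": 0},{"hand": 60,"x": -0.02,"y": -0.06,"z": -0.12,"ax": 0,"ay": 0,"az": 0},{"hand": 60,"x": -0.03,"y": -0.12,"z": -0.12,"ax": 0,"ay": 0,"az": 0},{"hand": 60,"x": -0.04,"y": -0.18,"z": -0.12,"ax": 0,"ay": 0,"az": 0},{"hand": 60,"x": -0.05,"y": -0.24,"z": -0.12,"ax": 0,"ay": 0,"az": 0},{"hand": 60,"x": -0.05,"y": -0.24,"z": -0.12,"ax": 0,"ay": 0,"az": 0}])

```text
t: 26.52
tool_pos: [0.5258, 0.0064, 0.3992]
orientation: [0.429, 3.112, -0.001]
force: [0.0, 1.1, -0.8]
opening: 0.0556
gripper_force: 0.0
```

```bash
python3 m.py .0845
python3 - <<'E'
from h import *
a=[]
for n,(x,y,X,Y) in(("top",(150,160,350,300)),("side",(180,80,360,220))):
    im,d=read_camera(n);np.savez(f"{n}5.npz",im=im,d=d);a.append(cv2.resize(im[y:Y,x:X],None,fx=2,fy=2,interpolation=2))
    h=cv2.cvtColor(im,cv2.COLOR_BGR2HSV);r=(h[...,1]>120)&((h[...,0]<6)|(h[...,0]>174))&(h[...,2]>60)
    b=max(blob(r),key=lambda q:q[1][4]);P=cloud(n,d)[b[0]];print(n,b[2],P[:,2].max(),np.median(P,0))
cv2.imwrite('pics/m5.png',cv2.hconcat(a))
E
```

```text
z heel 0.0841177155141628 toe 0.08412756094173751
rect ((0.07534141093492508, 0.0007278174161911011), (0.060102611780166626, 0.07063757628202438), 0.6676043272018433)
end x 0.10390056704202068 sides 0.034605599470119236 -0.03407207971976299 mid 0.0002667598751781228 yaw [np.float64(-0.18791405573909722), np.float64(0.7654728168974787), np.float64(0.8026689813164152)]
hole [np.float64(197.9375), np.float64(217.9375)] 16 [[ 0.06419946 -0.00769603  0.0845    ]]
top [190.39097744 217.61654135] 0.12715847323563512 [0.54076278 0.25208133 0.1237093 ]
side [265.24  126.544] 0.5359198621694389 [0.54014036 0.24466347 0.11652261]
```

View pics/m5.png

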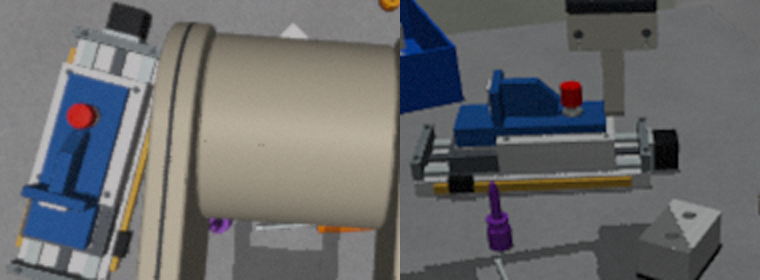

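The pin is home: its knob top measures 0.124 m in the camera, 0.125 m expected after the usual 1 mm camera bias. The bracket is level and square, and the robot is clear. Handing in.

```bash
python3 -c "
from plant import robot;print(robot.close_job())"
```

```text
the job is handed in; nothing more can be done
None
```

The bracket is mounted level and square on the carriage, pressed on toe (28 N) then heel (25 N) without rocking, and pinned with the collar on its flange; the job is handed in at about 27 s, result not shown to me.

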